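Ease the wedge out from under the chopping board

ROBOT

A 7-joint arm with a two-finger parallel gripper is mounted at the origin on the work surface. World frame = base frame: x ahead of the robot, y to its left, z up, the work surface at z = 0. Lengths are in m, angles in rad, forces in N, time in s.
With the tool pointing down it reaches from about 0.425 to 0.95 m from the base axis. Payload 4.7 kg.
Tool frame: the origin (TCP) lies on the centre line of the jaws, within the pads' length; the fingertips stand 17 mm ahead of it and the grasp point (between the pads) lies 2 mm behind it; z points along the fingers, x is the direction in which the jaws open and shut, and the axes are right-handed (so a half turn about z gives the same grasp; the last joint's range is limited). The gripper opens to 85 mm and grips with 20 to 120 N. Pads are 22 mm wide; open, the fingers measure 114 mm over their backs; the gripper's body (76 mm by 85 mm) begins 54 mm behind the grasp point. The pads swing forward as they close: fully open they stand 13 mm farther back than shut.
Start: joints at [-1.271, 0.469, -0.049, 1.532, 0.024, 1.141, -0.082], TCP at [0.218, 0.639, 0.248] pointing down, gripper open.
Joint ranges: [-2.59, 2.59], [-0.33, 1.99], [-1.39, 1.29], [0.1, 2.45], [-1.04, 4.18], [0.21, 1.99], [-2.66, 2.66]. Speed limits (rad/s): [2.57, 2.57, 3.14, 3.14, 3.14, 3.14, 3.14].

INTERFACE

Orientations are given as a unit quaternion [x, y, z, w].
In Python, from plant import state, get_image, close_job, recognise, outline_of, place_of gives the robot as it stands. The module is installed in compiled form; this text tells all that it offers.
- The arm moves only by the shell command python3 -m inch 'ROWS' [FORCE]. ROWS is JSON, a list that holds one entry, the list of rows, each a list of 7 numbers: the opening, from -1 (shut) to 1 (fully open), then the shift along the tool's x, y, z in units of 300 mm (1.0 is 300 mm), then the turn, a rotation vector about the tool's x, y, z in units of 180 degrees (1.0 is 180 degrees). In form: [[[jaw, tx, ty, tz, ax, ay, az], ...]]. A call has 1 to 20 rows; each row is the pose to reach, as a shift and turn from the pose commanded when the call began, along the tool's axes at that moment, turning the shorter way round; what a row does not reach only later rows make up. A row lasts 1/12 s, in which the tool goes at most 41.7 mm and 7.16 degrees, less where a joint would pass 70% of its speed; a pose out of reach is approached as far as the arm can. A call with a number of a shift or a turn outside -1 to 1 is refused whole. A call with a gripper value outside its range is refused whole. The fingers move at their own pace and stop on an object; FORCE is the grip in N (left out, the last holds). Time passes only in rows, so rows that repeat a pose let the fingers close. It gives the time, the measured TCP pose, the force and the opening at its end, in the units of the state.
- state(): the state, without advancing time (a new reading comes with each control period).
- get_image(name): name is "scene" or "top" or "wrist"; returns a dict with "img" (420x560x3 uint8, red, green, blue), "depth" (420x560 float32, m along the optical axis (not along the pixel's ray), 0 where there is no reading), "fov_y" (degrees; the focal length in pixels is half the picture's height over the tangent of half this angle, whatever the lens; pixels are square), "cx", "cy" (the principal point, pixels), "k1" (the pictures are not rectified: a ray, as slopes to the right and down, at radius r is drawn at 1 + k1 r^2 times it, then the intrinsics apply), "eye" and "rotation" of the camera in the world. Camera axes: x right, y down, z forward; pixel columns grow to the right and rows downward; lengths in m; the calibration is good to about 2 mm. A picture is of the moment at which its call begins.
- close_job(): hands the job in, once; it reports no verdict.
Trained networks look in a picture, given as the dict that the camera call returned (one of the last four; its "shot" number tells which), for a name from the list of things; names that differ only in an ending like _2 or _b are one class to them, and where a whole thing is asked for, a point or a joint stands for the part that bears it (a point fixed in the world has none). Each returns a list of dicts, best first, with "p" (0 to 1); they miss things now and then, are a little off and sometimes report something else, mostly with a low value. They report only what shows in the picture. A call takes as long as a camera call. They do not tell look-alikes from the thing itself.
- recognise(target, picture): "rect" ([left, top, right, bottom] in pixels, round what is visible of it).
- outline_of(target, picture): "region" (420x560 bool, what is visible of it) and "rect" ([left, top, right, bottom] in pixels, round what is visible of it).
- place_of(target, picture): "at" ([row, column] in pixels: a listed point, or the origin of a listed thing).
The state is a dict: "time_s": time; "q": joint angles; "joint_velocities": joint speeds; "tau": joint torques, N m; "eef_pos": TCP position; "tool_rot": TCP orientation; "ft_force": force on the tool from outside, world axes, zero at the start; "wrist_torque": the same for the moment, N m; "finger_gap": finger opening in m.
Only numpy, scipy, OpenCV 4.12 (cv2) and the standard library are available. Lean on these libraries where they do the work, as an engineer would, in place of code of your own. Each camera call takes 0.05 s, during which the arm holds its last target.

TASK

The heavy hinged chopping board on the drainer is propped up on a wooden wedge so that it could dry. Work that wedge straight backward out from under the board in at least two short tugs, pausing for about half a second part way while the board still rests on it, until the board lies flat; do not lift the board. Leave the wedge lying on its flat base on the drainer in front of the board, a few centimetres clear of it, and leave the spare wedge where it is.

Things in the scene. Friction and masses are not known exactly. Their poses are not given: they have to be found in the camera images.
- board_front (a point): Middle of the lower front edge (nearest the robot) of the chopping board: a brown wooden slab 360 wide (its y), 266 deep, 22 thick, 2.2 kg, hinged at its far edge to a fixed dark batten. x points from the front edge to the hinge, z up through the board. Height 2 mm when the board is flat; propped 22 to 26 mm, sinking by itself about 2.6 mm per 10 mm that the wedge is drawn out.
- wedge: Wedge under the board: plain pale wood, 150 long (x), 34 wide (y), 90 g, lying on the worktop. Origin: centre of its underside, about below the board's front edge. x = -75 to -25 mm: flat-topped butt 30 high, in front of the board, to pinch across the 34; then it slopes down to a 4 mm tip at x = +75, under the board, clear once drawn back 80 along -x. x within 7 deg of the board's; drag 5 to 20 N.
- spare_wedge: Spare wedge of the same shape, size, wood and axes, lying on the worktop beside the front corner of the board, left or right of it, under nothing. Leave it alone.
Mind the look-alikes: they are no part of the job. What is shaped like the wedge but blue or green is not meant.

How it is judged:
By the outcome, as a careful person would: the job done as asked, in the order asked, and still so for the second after the job is handed in, with the robot touching nothing.
It also fails if it takes over 38 s, if anything falls off the work surface, if the arm or the gripper's body presses on something with over 40 N, if the wrist force passes 120 N, or if a joint passes its speed limit or range.

## Working session

There is one attempt and no reset: what is moved stays moved. The work goes in short steps, Python scripts to look and compute and a shell command to move; the robot and the scene stay as the last step left them, time stands still between calls to the robot, and variables do not carry over. Pictures are saved under pics/ and viewed, and the job is handed in when it is done.

```bash
mkdir -p pics
cat > h.py <<'E'
import numpy as np,cv2
from plant import *
def save(n,im): cv2.imwrite('pics/'+n,im[:,:,::-1])
def f_of(d): return d['img'].shape[0]/2/np.tan(np.radians(d['fov_y'])/2)
def rays(d,uv):
    f=f_of(d);K=np.array([[f,0,d['cx']],[0,f,d['cy']],[0,0,1.]])
    uv=np.asarray(uv,float).reshape(-1,1,2)
    p=cv2.undistortPoints(uv,K,np.array([d['k1'],0,0,0,0.]),None,None,None) .reshape(-1,2)
    return np.c_[p,np.ones(len(p))]
def pts(d,uv):
    uv=np.asarray(uv).reshape(-1,2);r=rays(d,uv)
    z=d['depth'][uv[:,1].astype(int),uv[:,0].astype(int)]
    return (r*z[:,None])@np.array(d['rotation']).T+np.array(d['eye'])
def plane(d,uv,h):
    w=rays(d,uv)@np.array(d['rotation']).T;e=np.array(d['eye'])
    return e+w*((h-e[2])/w[:,2])[:,None]
def cloud(d):
    H,W=d['depth'].shape;v,u=np.mgrid[:H,:W]
    return pts(d,np.c_[u.ravel(),v.ravel()]).reshape(H,W,3)
E
python3 - <<'E'
from h import *
for n in ['scene','top','wrist']:
    d=get_image(n);save(n+'0.png',d['img'])
    np.save('pics/%s0.npy'%n,d,allow_pickle=True)
    print(n,d['fov_y'],d['cx'],d['cy'],d['k1'],d['eye'],np.round(d['rotation'],3).tolist())
    for t in ['board_front','wedge']:
        print(t,[(np.round(r['p'],2),np.round(r['at'])) for r in place_of(t,d)],[(np.round(r['p'],2),np.round(r['rect'])) for r in recognise(t,d)])
print(state())
E
```

```text
scene 52.75582284187347 288.33927029489234 196.92209311701785 0.02963487415098267 [1.12095664 0.53921881 0.63196633] [0.354, 0.823, -0.409, -0.172]
board_front [(np.float64(0.67), array([218., 263.]))] [(np.float64(0.69), array([108., 178., 321., 344.]))]
wedge [(np.float64(0.84), array([198., 373.])), (np.float64(0.68), array([220., 261.])), (np.float64(0.64), array([312., 342.]))] [(np.float64(0.77), array([317., 283., 374., 350.])), (np.float64(0.71), array([260., 196., 289., 219.])), (np.float64(0.69), array([340., 182., 400., 206.]))]
top 43.67344798082421 282.0319381398151 201.59875805228523 0.034440467134725546 [ 0.43066331 -0.00766444  1.12863844] [-0.702, 0.71, -0.031, 0.045]
board_front [(np.float64(0.97), array([161., 293.]))] [(np.float64(0.88), array([207.,  36., 383., 161.])), (np.float64(0.63), array([284., 160., 304., 200.]))]
wedge [(np.float64(0.95), array([133., 156.])), (np.float64(0.78), array([165., 294.])), (np.float64(0.67), array([277., 236.]))] [(np.float64(0.94), array([286., 162., 306., 199.]))]
wrist 68.00523879944845 278.52285682534455 206.00599501477782 0.013198278793916794 [0.14625123 0.6633867  0.37450554] [0.804, 0.575, 0.088, 0.122]
board_front [] []
wedge [] []
{'time_s': 0.75, 'q': array([-1.27089042,  0.46856237, -0.04861308,  1.53245821,  0.02410079,
        1.14101929, -0.08230102]), 'joint_velocities': array([ 9.53024624e-04,  6.93115536e-04,  6.11174269e-04,  7.28274504e-05,
        7.05925873e-04,  4.51011436e-05, -1.91036171e-04]), 'tau': array([-3.13713190e-04, -5.10070324e+01, -4.64821619e-02, -2.37993926e+01,
        1.09100292e-02,  7.84266140e-04,  1.53477538e-05]), 'eef_pos': array([0.21792552, 0.6388849 , 0.24837801]), 'tool_rot': array([ 8.13293971e-01,  5.81852999e-01,  4.11767961e-05, -5.91183139e-05]), 'ft_force': array([-0.4119757 ,  0.45498092,  0.41308826]), 'wrist_torque': array([ 0.04599968, -0.03703983, -0.04617675]), 'finger_gap': 0.08508703581337526}
```

```bash
sed -i "s/np.array(d\['rotation'\])/R(d)/" h.py
cat >> h.py <<'E'
from scipy.spatial.transform import Rotation as Ro
def R(d): return Ro.from_quat(d['rotation']).as_matrix()
def load(n): return np.load('pics/%s0.npy'%n,allow_pickle=True).item()
E
python3 - <<'E'
from h import *
d=load('top');C=cloud(d)
print(np.round(pts(d,[[293,161],[156,133],[294,165],[236,277],[450,300],[450,150]]),3))
s=load('scene');print(np.round(pts(s,[[263,218],[373,198],[342,312]]),3))
im=cv2.resize(d['img'][90:300,120:400],None,fx=2.8,fy=2.8);save('topcrop.png',im)
E
```

```text
[[ 0.637 -0.01   0.025]
 [ 0.703  0.285  0.021]
 [ 0.629 -0.012  0.026]
 [ 0.393  0.111  0.028]
 [ 0.341 -0.336  0.001]
 [ 0.662 -0.351 -0.002]]
[[0.656 0.016 0.044]
 [0.399 0.127 0.013]
 [0.723 0.283 0.027]]
```

View pics/top0.png

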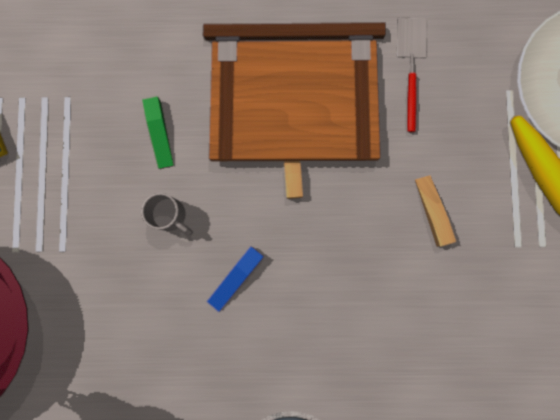

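View pics/scene0.png

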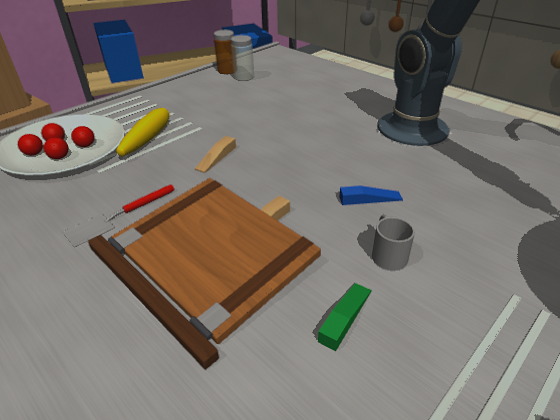

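Run:
```python
from h import *
d=load('top');C=cloud(d);im=d['img'].astype(int)
save('crop1.png',cv2.resize(d['img'][130:290,190:350],None,fx=3.7,fy=3.7,interpolation=cv2.INTER_CUBIC))
hsv=cv2.cvtColor(d['img'],cv2.COLOR_RGB2HSV)
m=(hsv[...,0]<25)&(hsv[...,1]>90)&(hsv[...,2]>140)
v,u=np.mgrid[:420,:560]
m1=m&(v>162)&(v<205)&(u>275)&(u<315)
P=C[m1];print(m1.sum(),np.unique(np.round(P[:,2],3),return_counts=True))
T=P[(P[:,2]>.022)]
r=cv2.minAreaRect((T[:,:2]*1000).astype(np.float32));print('wedge top',r,cv2.boxPoints(r))
mb=(v<163)&(v>40)&(u>205)&(u<385)&(hsv[...,1]>90)&(hsv[...,0]<20)
e=[]
for uu in range(220,372,8):
    col=np.where(mb[:,uu])[0]; 
    if len(col): e.append(C[col.max()-1,uu])
e=np.array(e);print(np.round(e,3).tolist());p=np.polyfit(e[:,1],e[:,0],1);print('front edge dx/dy',p,np.degrees(np.arctan(p[0])))
b=(hsv[...,0]>105)&(hsv[...,0]<130)&(hsv[...,1]>120)&(v>230)&(v<320)&(u>200)&(u<275)
B=C[b];r=cv2.minAreaRect((B[:,:2]*1000).astype(np.float32));print('blue',r[0],cv2.boxPoints(r).tolist(),B[:,2].max())
```

```text
540 (array([-3.000e-03, -1.000e-03,  1.000e-03,  2.000e-03,  3.000e-03,
        5.000e-03,  2.200e-02,  2.300e-02,  2.400e-02,  2.500e-02,
        2.600e-02,  2.700e-02,  2.800e-02,  2.900e-02,  3.000e-02,
        3.100e-02,  3.200e-02,  3.300e-02,  3.400e-02,  3.500e-02,
        3.600e-02,  3.700e-02,  1.129e+00]), array([ 2,  1,  1,  1,  3,  1,  2,  8,  7, 19, 21, 40, 42, 71, 71, 76, 74,
       52, 28, 13,  3,  2,  2]))
wedge top ((532.8905639648438, -14.223342895507812), (203.29124450683594, 33.25362014770508), 3.4572975635528564) [[430.42725   -3.756493]
 [432.43262  -36.949593]
 [635.3539   -24.690193]
 [633.3485     8.502907]]
[[0.641, 0.144, 0.041], [0.64, 0.127, 0.043], [0.64, 0.11, 0.041], [0.64, 0.093, 0.041], [0.64, 0.076, 0.042], [0.64, 0.059, 0.041], [0.64, 0.042, 0.039], [0.64, 0.026, 0.037], [0.642, 0.009, 0.001], [0.637, -0.008, 0.025], [0.639, -0.025, 0.039], [0.639, -0.042, 0.037], [0.638, -0.059, 0.039], [0.638, -0.075, 0.042], [0.638, -0.093, 0.037], [0.637, -0.109, 0.041], [0.638, -0.126, 0.035], [0.638, -0.143, 0.036], [0.637, -0.16, 0.037]]
front edge dx/dy [0.01113507 0.63920141] 0.637966387615849
blue (403.33929443359375, 94.60745239257812) [[318.5370788574219, 157.96934509277344], [430.6633605957031, -7.664453506469727], [488.1415100097656, 31.245559692382812], [376.0152282714844, 196.87936401367188]] 1.128638436228916
```

View pics/crop1.png

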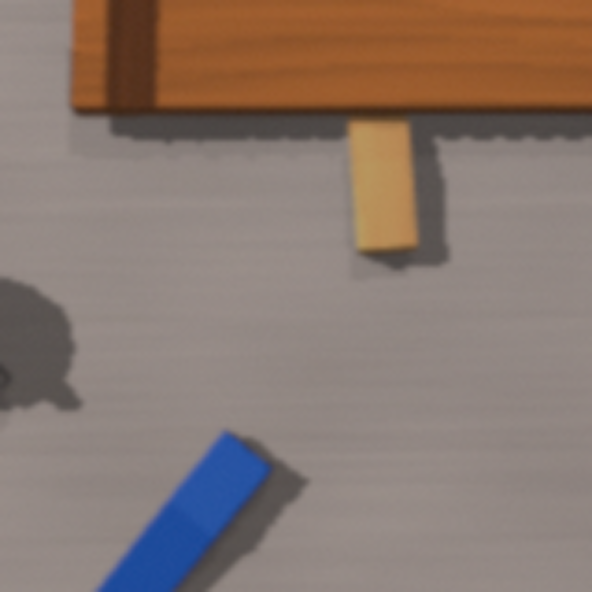

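Run:
```python
from h import *
d=load('top');C=cloud(d);hsv=cv2.cvtColor(d['img'],cv2.COLOR_RGB2HSV);v,u=np.mgrid[:420,:560]
ok=d['depth']>0
m1=(hsv[...,0]<25)&(hsv[...,1]>90)&(hsv[...,2]>140)&(v>163)&(v<205)&(u>275)&(u<315)
q=plane(d,np.c_[u[m1],v[m1]],.030);r=cv2.minAreaRect((q[:,:2]*1000).astype(np.float32));print('wedge@.03',r,cv2.boxPoints(r).tolist())
print('corners',np.round(plane(d,[[285.7,197.8],[302.7,196.8],[284,163],[300.3,163]],.03),4).tolist())
# axis by row-wise centres
c=[];w=[]
for row in range(166,195):
    x=u[row][m1[row]]; a=plane(d,[[x.min()-.5,row],[x.max()+.5,row]],.03); c.append(a.mean(0));w.append(a[0,1]-a[1,1])
c=np.array(c);p=np.polyfit(c[:,0],c[:,1],1);print('dy/dx',p,np.degrees(np.arctan(p[0])),'width',np.mean(w),'y at .57',np.polyval(p,.57),'rowx',c[0],c[-1])
b=(hsv[...,0]>105)&(hsv[...,0]<130)&(hsv[...,1]>120)&(v>230)&(v<320)&(u>200)&(u<275)
q=plane(d,np.c_[u[b],v[b]],.030);r=cv2.minAreaRect((q[:,:2]*1000).astype(np.float32));print('blue',cv2.boxPoints(r).tolist())
# hinge batten direction, board side edges
s=(hsv[...,0]<20)&(hsv[...,1]>90)&(v>45)&(v<158)&(u>190)&(u<400)
L=[];Rr=[]
for row in range(50,155,5):
    x=u[row][s[row]];a=plane(d,[[x.min(),row],[x.max(),row]],.045);L.append(a[0]);Rr.append(a[1])
L=np.array(L);Rr=np.array(Rr)
for E in (L,Rr):
    p=np.polyfit(E[:,0],E[:,1],1);print('side',np.degrees(np.arctan(p[0])),E[-1])
```

```text
wedge@.03 ((596.178955078125, -10.056589126586914), (70.65438842773438, 33.85471725463867), 3.9347269535064697) [[559.7734985351562, 4.4067182540893555], [562.0966186523438, -29.36819839477539], [632.5844116210938, -24.5198974609375], [630.2612915039062, 9.255020141601562]]
corners [[0.5579, 0.0061, 0.03], [0.5596, -0.0298, 0.03], [0.6324, 0.0089, 0.03], [0.632, -0.0257, 0.03]]
dy/dx [ 0.06322263 -0.04781158] 3.617575147109197 width 0.033941025745401004 y at .57 -0.011774678673482579 rowx [ 0.62574921 -0.00802191  0.03      ] [ 0.56578992 -0.01259337  0.03      ]
blue [[323.96173095703125, 146.84170532226562], [435.65435791015625, 54.21550750732422], [457.25018310546875, 80.2567138671875], [345.55755615234375, 172.88290405273438]]
side -1.274603282346497 [0.65953236 0.16640704 0.045     ]
side 0.28724820264579565 [ 0.65444217 -0.19030152  0.045     ]
```

```bash
cat >> h.py <<'E'
def go(pos,yaw,s=None):
    """yaw: direction (deg) of tool x in the world, tool down; prints shift/turn units"""
    s=s or state();A=Ro.from_quat(s['tool_rot']);a=np.radians(yaw)
    X=np.array([np.cos(a),np.sin(a),0]);Z=np.array([0,0,-1.]);B=Ro.from_matrix(np.c_[X,np.cross(Z,X),Z])
    print('t',s['time_s'],'eef',np.round(s['eef_pos'],4),'x-yaw',np.degrees(np.arctan2(*A.as_matrix()[[1,0],0])),'gap',s['finger_gap'],'F',np.round(s['ft_force'],1))
    print('shift/0.3',np.round(A.inv().apply(np.array(pos)-s['eef_pos'])/.3,4),'turn/180',np.round((A.inv()*B).as_rotvec()/np.pi,4))
E
python3 - <<'E'
from h import *
for y in (93.8,-86.2): go([.582,-.011,.14],y)
E
```

```text
t 0.75 eef [0.2179 0.6389 0.2484] x-yaw 71.16195705852127 gap 0.08508703581337526 F [-0.4  0.5  0.4]
shift/0.3 [-1.6584  1.8481  0.3609] turn/180 [-0.     -0.     -0.1258]
t 0.75 eef [0.2179 0.6389 0.2484] x-yaw 71.16195705852127 gap 0.08508703581337526 F [-0.4  0.5  0.4]
shift/0.3 [-1.6584  1.8481  0.3609] turn/180 [-1.000e-04  0.000e+00  8.742e-01]
```

```bash
python3 -m inch '[[[1,-0.2,0.22,0,0,0,-0.03],[1,-0.4,0.45,0,0,0,-0.06],[1,-0.6,0.67,0,0,0,-0.09],[1,-0.83,0.92,0,0,0,-0.126],[1,-0.83,0.92,0,0,0,-0.126],[1,-0.83,0.92,0,0,0,-0.126],[1,-0.83,0.92,0,0,0,-0.126],[1,-0.83,0.92,0,0,0,-0.126],[1,-0.83,0.92,0,0,0,-0.126],[1,-0.83,0.92,0,0,0,-0.126]]]'
python3 -c "
from h import *
go([.582,-.011,.13],93.8)"
```

```text
time_s: 1.58
eef_pos: [0.4034, 0.3059, 0.2486]
tool_rot: [0.688, 0.726, -0.0, 0.002]
ft_force: [0.3, 0.1, 0.2]
finger_gap: 0.0851
t 1.5833 eef [0.4034 0.3059 0.2486] x-yaw 93.08991174245328 gap 0.08508189492967756 F [0.3 0.1 0.2]
shift/0.3 [-1.0853  0.5368  0.4006] turn/180 [ 0.0007  0.0012 -0.0039]
```

```bash
python3 -m inch '[[[1,-1,0.49,0.3,0,0,-0.002],[1,-1,0.49,0.3,0,0,-0.002],[1,-1,0.49,0.3,0,0,-0.002],[1,-1,0.49,0.3,0,0,-0.002],[1,-1,0.49,0.3,0,0,-0.002],[1,-1,0.49,0.3,0,0,-0.002],[1,-1,0.49,0.3,0,0,-0.002],[1,-1,0.49,0.3,0,0,-0.002],[1,-1,0.49,0.3,0,0,-0.002],[1,-1,0.49,0.3,0,0,-0.002],[1,-1,0.49,0.3,0,0,-0.002],[1,-1,0.49,0.3,0,0,-0.002]]]'
python3 - <<'E'
from h import *
go([.582,-.011,.13],93.8)
d=get_image('wrist');np.save('pics/wrist1.npy',d,allow_pickle=True);save('wrist1.png',d['img'])
E
```

```text
time_s: 2.58
eef_pos: [0.5652, 0.0265, 0.1585]
tool_rot: [0.68, 0.733, 0.0, -0.0]
ft_force: [-0.2, -0.5, 0.6]
finger_gap: 0.0857
t 2.5833 eef [0.5652 0.0265 0.1585] x-yaw 94.32725181185961 gap 0.08570832723072527 F [-0.2 -0.5  0.6]
shift/0.3 [-0.1291  0.0464  0.0947] turn/180 [-0.     -0.0004  0.0029]
```

View pics/wrist1.png

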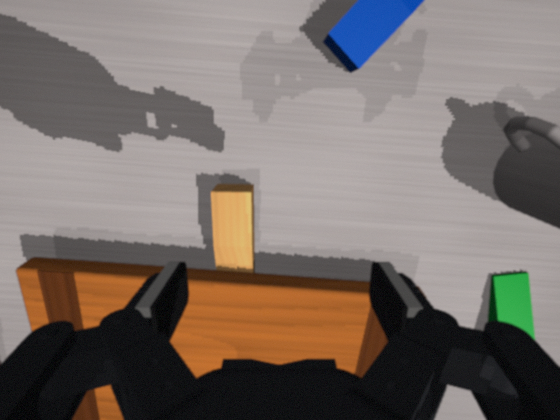

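The wrist picture shows the pale wedge (top face columns 212–254, rows 191–268) disappearing under the board edge at row ~270, with blue at (370,30) and green at (510,300). Candidates in the top view: pale wedge under the board (293,180), pale spare (436,211), green (157,132), blue (236,278). My choice is the one at (293,180).

Run:
```python
from h import *
d=np.load('pics/wrist1.npy',allow_pickle=True).item();hsv=cv2.cvtColor(d['img'],cv2.COLOR_RGB2HSV);v,u=np.mgrid[:420,:560]
print(d['eye'])
save('wcrop1.png',cv2.resize(d['img'][160:300,170:310],None,fx=4,fy=4))
print(np.round(plane(d,[[212,191],[253,191],[254,267],[216,266]],.03),4).tolist())
print(hsv[230,232],hsv[188,232],hsv[300,232])
m=(hsv[...,0]<25)&(hsv[...,1]>80)&(hsv[...,2]>190)&(v>185)&(v<270)&(u>200)&(u<265)
c=[]
for row in range(196,262,3):
    x=u[row][m[row]];a=plane(d,[[x.min()-.5,row],[x.max()+.5,row]],.03);c.append(a.mean(0)); 
c=np.array(c);p=np.polyfit(c[:,0],c[:,1],1);print('yaw',np.degrees(np.arctan(p[0])),'y@.582',np.polyval(p,.582),'w',a[:,1],'x',c[[0,-1],0])
```

```text
[0.48969172 0.02070447 0.28467828]
[[0.5597, -0.03, 0.03], [0.5571, 0.0045, 0.03], [0.6285, 0.009, 0.03], [0.63, -0.0255, 0.03]]
[ 18 133 222] [ 17 148  86] [ 13 189 181]
yaw 4.026501329197625 y@.582 -0.012909081693480352 w [-0.02606944  0.0063603 ] x [0.56293852 0.62183341]
```

View pics/wcrop1.png

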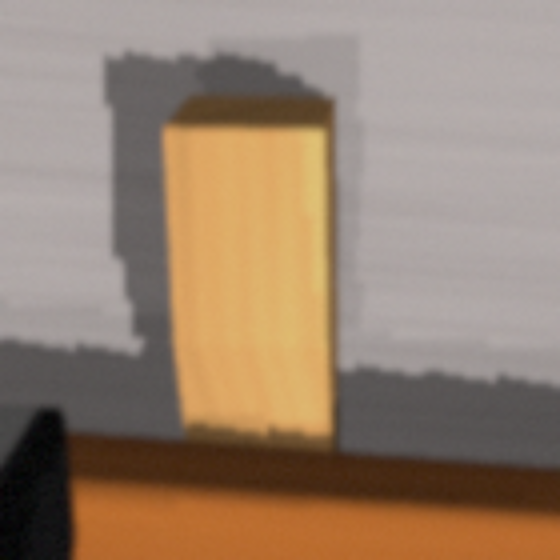

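```bash
python3 -m inch '[[[1,-0.129,0.046,0.13,0,0,0],[1,-0.129,0.046,0.2,0,0,0],[1,-0.129,0.046,0.2,0,0,0],[1,-0.129,0.046,0.2,0,0,0]]]'
python3 - <<'E'
from h import *
go([.581,-.012,.021],93.9)
E
```

```text
time_s: 2.97
eef_pos: [0.5808, -0.0116, 0.0974]
tool_rot: [0.68, 0.733, -0.001, -0.001]
ft_force: [0.3, 0.4, 0.8]
finger_gap: 0.0853
t 2.9667 eef [ 0.5808 -0.0116  0.0974] x-yaw 94.2617897604567 gap 0.08531080872259844 F [0.3 0.4 0.8]
shift/0.3 [-0.0015  0.0013  0.2547] turn/180 [-0.0011 -0.0003  0.002 ]
```

```bash
python3 -m inch '[[[1,-0.001,0.001,0.12,0,0,0.002],[1,-0.001,0.001,0.22,0,0,0.002],[1,-0.001,0.001,0.25,0,0,0.002],[1,-0.001,0.001,0.25,0,0,0.002],[1,-0.001,0.001,0.25,0,0,0.002],[1,-0.001,0.001,0.25,0,0,0.002]]]' 70
python3 - <<'E'
from h import *
go([.581,-.012,.022],93.9)
E
```

```text
time_s: 3.47
eef_pos: [0.5841, -0.0125, 0.0256]
tool_rot: [0.683, 0.731, 0.002, 0.001]
ft_force: [-0.1, 0.7, 0.7]
finger_gap: 0.0855
t 3.4667 eef [ 0.5841 -0.0125  0.0256] x-yaw 93.89157138803662 gap 0.08553282146223733 F [-0.1  0.7  0.7]
shift/0.3 [ 0.0024 -0.0101  0.0118] turn/180 [ 0.0012 -0.0001 -0.    ]
```

```bash
python3 -m inch '[[[-1,0,0,0.005,0,0,0],[-1,0,0,0.005,0,0,0],[-1,0,0,0.005,0,0,0],[-1,0,0,0.005,0,0,0],[-1,0,0,0.005,0,0,0],[-1,0,0,0.005,0,0,0],[-1,0,0,0.005,0,0,0],[-1,0,0,0.005,0,0,0],[-1,0,0,0.005,0,0,0],[-1,0,0,0.005,0,0,0]]]' 70
python3 - <<'E'
from h import *
go([.581,-.012,.022],93.9)
d=get_image('wrist');save('wrist2.png',d['img'])
E
```

```text
time_s: 4.3
eef_pos: [0.5826, -0.0132, 0.0225]
tool_rot: [0.683, 0.73, 0.0, -0.0]
ft_force: [-1.8, 0.2, 5.3]
finger_gap: 0.033
t 4.3 eef [ 0.5826 -0.0132  0.0225] x-yaw 93.82673961949702 gap 0.032992927718576676 F [-1.8  0.2  5.3]
shift/0.3 [ 0.0043 -0.0051  0.0018] turn/180 [ 0.0001 -0.0001 -0.0004]
```

View pics/wrist2.png

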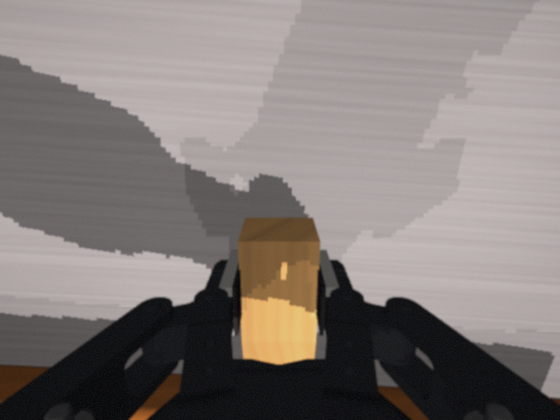

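```bash
python3 -m inch '[[[-1,0,-0.015,0,0,0,0],[-1,0,-0.03,0,0,0,0],[-1,0,-0.05,0,0,0,0],[-1,0,-0.07,0,0,0,0],[-1,0,-0.09,0,0,0,0],[-1,0,-0.1,0,0,0,0],[-1,0,-0.1,0,0,0,0],[-1,0,-0.1,0,0,0,0],[-1,0,-0.1,0,0,0,0],[-1,0,-0.1,0,0,0,0],[-1,0,-0.1,0,0,0,0],[-1,0,-0.1,0,0,0,0],[-1,0,-0.1,0,0,0,0],[-1,0,-0.1,0,0,0,0]]]'
python3 - <<'E'
from h import *
go([.5526,-.0152,.0225],93.8)
d=get_image('top');save('top2.png',d['img'][0:300,150:450])
c=cloud(d);np.save('pics/c2.npy',c)
E
```

```text
time_s: 5.52
eef_pos: [0.5549, -0.015, 0.0225]
tool_rot: [0.683, 0.73, 0.002, 0.002]
ft_force: [4.9, 0.3, 0.6]
finger_gap: 0.0325
t 5.5167 eef [ 0.5549 -0.015   0.0225] x-yaw 93.85705565315537 gap 0.0324878582276557 F [4.9 0.3 0.6]
shift/0.3 [-0.0002 -0.0078  0.0001] turn/180 [0.0017 0.     0.0003]
```

View pics/top2.png

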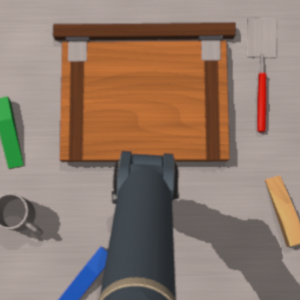

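Run:
```python
from h import *
c=np.load('pics/c2.npy');c0=cloud(load('top'))
for C in (c0,c):
    for sl in (np.s_[140:152,240:262],np.s_[140:152,335:355],np.s_[60:70,250:340]):
        z=C[sl][...,2];print(np.round(np.median(z[z<.5]),4),end=' ')
    print()
```

```text
0.0441 0.0432 0.0297 
0.0371 0.0365 0.0281
```

```bash
python3 -m inch '[[[-1,0,-0.015,0,0,0,0],[-1,0,-0.03,0,0,0,0],[-1,0,-0.05,0,0,0,0],[-1,0,-0.07,0,0,0,0],[-1,0,-0.08,0,0,0,0],[-1,0,-0.08,0,0,0,0],[-1,0,-0.08,0,0,0,0],[-1,0,-0.08,0,0,0,0],[-1,0,-0.08,0,0,0,0],[-1,0,-0.08,0,0,0,0],[-1,0,-0.08,0,0,0,0],[-1,0,-0.08,0,0,0,0],[-1,0,-0.08,0,0,0,0]]]'
python3 - <<'E'
from h import *
go([.5276,-.017,.0225],93.8)
C=cloud(get_image('top'))
for sl in (np.s_[140:152,240:262],np.s_[140:152,335:355],np.s_[60:70,250:340]):
        z=C[sl][...,2];print(np.round(np.median(z[z<.5]),4),end=' ')
E
```

```text
time_s: 6.65
eef_pos: [0.5308, -0.0167, 0.0225]
tool_rot: [0.683, 0.73, 0.002, 0.002]
ft_force: [5.2, 0.2, 2.5]
finger_gap: 0.0326
t 6.65 eef [ 0.5308 -0.0167  0.0225] x-yaw 93.85052848631453 gap 0.03263719443053644 F [5.2 0.2 2.5]
shift/0.3 [-0.0002 -0.0108  0.0001] turn/180 [0.0015 0.0001 0.0003]
0.0314 0.0311 0.0266
```

```bash
python3 -m inch '[[[-1,0,-0.015,0,0,0,0],[-1,0,-0.03,0,0,0,0],[-1,0,-0.05,0,0,0,0],[-1,0,-0.07,0,0,0,0],[-1,0,-0.09,0,0,0,0],[-1,0,-0.11,0,0,0,0],[-1,0,-0.13,0,0,0,0],[-1,0,-0.15,0,0,0,0],[-1,0,-0.17,0,0,0,0],[-1,0,-0.19,0,0,0,0],[-1,0,-0.205,0,0,0,0],[-1,0,-0.21,0,0,0,0],[-1,0,-0.21,0,0,0,0],[-1,0,-0.21,0,0,0,0],[-1,0,-0.21,0,0,0,0]]]'
python3 - <<'E'
from h import *
go([.469,-.021,.0225],93.8)
d=get_image('scene');save('scene3.png',d['img'])
C=cloud(get_image('top'))
for sl in (np.s_[140:152,240:262],np.s_[140:152,335:355],np.s_[60:70,250:340]):
        z=C[sl][...,2];print(np.round(np.median(z[z<.5]),4),end=' ')
E
```

```text
time_s: 7.95
eef_pos: [0.466, -0.0212, 0.0225]
tool_rot: [0.683, 0.73, 0.0, 0.0]
ft_force: [1.1, 0.5, 8.4]
finger_gap: 0.0329
t 7.95 eef [ 0.466  -0.0212  0.0225] x-yaw 93.82980420230275 gap 0.03292127661518131 F [1.1 0.5 8.4]
shift/0.3 [0.0001 0.0101 0.    ] turn/180 [ 0.0004 -0.      0.0002]
0.0254 0.0248 0.0252
```

View pics/scene3.png

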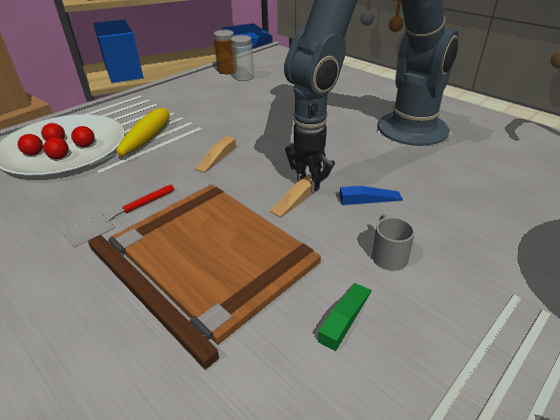

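The scene picture shows the board flat and the wedge held at (295,195), tip clear of the front edge; blue (370,195) is untouched. Next I release and lift.

```bash
python3 -m inch '[[[-0.1,0,0,0,0,0,0],[0.1,0,0,0,0,0,0],[0.3,0,0,0,0,0,0],[0.3,0,0,0,0,0,0],[0.3,0,0,0,0,0,0],[0.3,0,0,0,0,0,0],[0.3,0,0,0,0,0,0],[0.3,0,0,-0.03,0,0,0],[0.3,0,0,-0.08,0,0,0],[0.3,0,0,-0.18,0,0,0],[0.3,0,0,-0.3,0,0,0],[0.3,0,0,-0.45,0,0,0],[0.3,0,0,-0.6,0,0,0],[0.3,0,0,-0.6,0,0,0],[0.3,0,0,-0.6,0,0,0],[0.3,0,0,-0.6,0,0,0]]]'
python3 - <<'E'
from h import *
go([.469,-.021,.2],93.8)
d=get_image('wrist');save('wrist4.png',d['img']);np.save('pics/wrist4.npy',d,allow_pickle=True)
d=get_image('scene');save('scene4.png',d['img'])
E
```

```text
time_s: 9.38
eef_pos: [0.4653, -0.021, 0.2021]
tool_rot: [0.683, 0.73, 0.0, 0.0]
ft_force: [0.5, 0.4, 0.4]
finger_gap: 0.0553
t 9.3833 eef [ 0.4653 -0.021   0.2021] x-yaw 93.84593870216369 gap 0.0553370763245671 F [0.5 0.4 0.4]
shift/0.3 [-0.0007  0.0121  0.0069] turn/180 [ 0.0002 -0.0001  0.0003]
```

View pics/scene4.png

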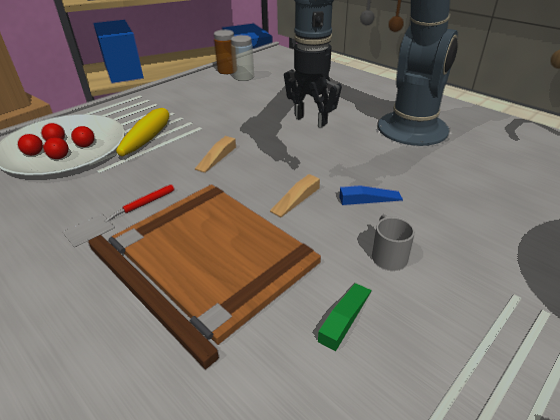

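View pics/wrist4.png

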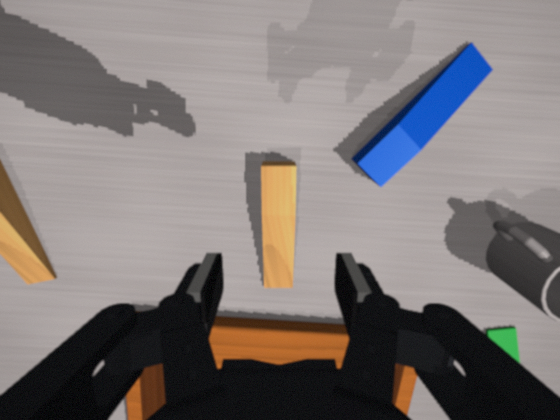

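Run:
```python
from h import *
d=np.load('pics/wrist4.npy',allow_pickle=True).item()
a=plane(d,[[278,288]],.004)[0];b=plane(d,[[278,329]],.002)[0];e=plane(d,[[278,322]],.024)[0];f=plane(d,[[279,165]],.03)[0]
print('tip',a,'board low edge',b,'top edge',e,'butt',f)
```

```text
tip [ 0.59256765 -0.01309547  0.004     ] board low edge [ 0.65203406 -0.00917031  0.002     ] top edge [ 0.6247306  -0.01094803  0.024     ] butt [ 0.44128216 -0.02208976  0.03      ]
```

```bash
python3 -c "
from plant import *
print(close_job())"
```

```text
the job is handed in; nothing more can be done
None
```

I gripped the pale wedge under the board by its butt and drew it straight back along its own axis in three tugs. The commanded tugs were 30, 24 and 63 mm, with pauses of about 0.6 s or more after the first two while the board still rested on the wedge. I then released it, lifted the arm clear and handed the job in at about 9.5 s.

**What the checks showed:**
- **Board:** its top surface near the front sank from 44 to 37 to 31 to 25 mm. At the end it was level with the hinge side, also at 25 mm, so the board lies flat.
- **Wedge:** it lies on its base in front of the board. Its tip is at x ≈ 0.593 and the board edge at x ≈ 0.64, so it is about 45 mm clear. The edge figure is from the first top picture. The last wrist picture was less exact, giving the edge anywhere from 0.625 to 0.652 (32–60 mm clear).
- **Other things:** the spare, blue and green wedges and the mug look unmoved in the pictures.
- **Force:** the highest force read was about 8 N at the end of the last tug, downward on the wedge. After release it was back near zero.

No check failed.

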